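# Sort slotted last heels on the key gauge

## Robot

A 7-joint arm with a two-finger parallel gripper is mounted at the origin on the work surface. World frame = base frame: x ahead of the robot, y to its left, z up, the work surface at z = 0. Lengths are in m, angles in rad, forces in N, time in s.
With the tool pointing down it reaches from about 0.375 to 0.925 m from the base axis. Payload 3.1 kg.
Tool frame: the origin (TCP) lies between the finger pads; the fingertips stand 19 mm ahead of it and the grasp point (between the pads) is the TCP; z points along the fingers, y is the line along which they close (so a half turn about z gives the same grasp; the last joint's range is limited). The gripper opens to 85 mm and grips with 20 to 120 N. Pads are 22 mm wide; open, the fingers measure 114 mm over their backs; the gripper's body (76 mm by 85 mm) begins 54 mm behind the grasp point. The pads swing forward as they close: fully open they stand 13 mm farther back than shut.
Start: joints at [-1.215, 0.383, 0.044, 1.598, -0.018, 1.161, -0.05], TCP at [0.285, 0.584, 0.25] pointing down, gripper open.
Joint ranges: [-2.61, 2.61], [-0.41, 2.15], [-1.48, 1.57], [0, 2.5], [-1.57, 4.71], [0.05, 1.97], [-2.85, 2.85]. Speed limits (rad/s): [2.79, 2.79, 3.14, 3.14, 3.14, 3.14, 3.14].

## Interface

Orientations are given as a unit quaternion [x, y, z, w].
In Python, from bench import move_ptp, movel, move_j, move_gripper, pause, inverse_kinematics, read_camera, camera_params, MotionError, sign_off, look_for, tip_of, read_time_s, read_qpos, read_joint_vel, read_effort, read_eef_pos, read_tcp_rot, read_ft_force, read_ft_torque, read_finger_gap, read_grasp_force gives the robot as it stands. Calls block until the motion is done:
- move_ptp(position, orientation): joint-space move of the TCP to a pose.
- movel(position, orientation=None, speed=0.15): straight line of the TCP; orientation=None keeps the orientation; speed is the mean speed in m/s.
- move_j(angles): joint-space move.
- move_gripper(opening, effort=None): finger opening in m; effort is the grip in N (None keeps the last); returns when the fingers have stopped.
- pause(seconds).
- inverse_kinematics(position, orientation): joint angles nearest the present ones, or None.
- read_camera(name): name is "side" or "top"; returns the picture (420x560x3 uint8, red, green, blue); there is no depth.
- camera_params(name): a dict with "K" (3x3 intrinsics, pixels), "camera_from_world" (4x4, takes a point from world to camera coordinates). Camera axes: x right, y down, z forward; pixel columns grow to the right and rows downward; lengths in m; the calibration is good to about 2 mm. A picture is of the moment at which its call begins. camera_params takes no time and is no camera call.
A pose or a line that the arm cannot do raises MotionError and nothing moves.
- sign_off(): hands the job in; it is judged then, once.
Trained networks look in the newest picture that a camera, given by its name, has taken for a name from the list of things; names that differ only in an ending like _2 or _b are one class to them, and where a whole thing is asked for, a point or a joint stands for the part that bears it (a point fixed in the world has none). Each returns a list of dicts, best first, with "confidence" (0 to 1); they miss things now and then, are a little off and sometimes report something else, mostly with a low value. They report only what shows in the picture. A call takes as long as a camera call.
- look_for(camera, name): "at" ([column, row] in pixels, amid what is visible of it).
- tip_of(camera, name): "at" ([column, row] in pixels: a listed point, or the origin of a listed thing).
Readings, each from a call of its own:
- read_time_s(): time.
- read_qpos(): joint angles.
- read_joint_vel(): joint speeds.
- read_effort(): joint torques, N m.
- read_eef_pos(): TCP position.
- read_tcp_rot(): TCP orientation.
- read_ft_force(): force on the tool from outside, world axes, zero at the start.
- read_ft_torque(): the same for the moment, N m.
- read_finger_gap(): finger opening in m.
- read_grasp_force(): force on a finger pad.
Only numpy, scipy, OpenCV 4.12 (cv2) and the standard library are available. Lean on these libraries where they do the work, as an engineer would, in place of code of your own. Each camera call takes 0.05 s, during which the arm holds its last target. There are 200 camera calls.

## Task

Two of the three green last heels have a key slot beside the hole: set each of these two down on the gauge, over the post whose red key fits its slot, with its flat face towards the fence, fully home on the base plate, and let go. Leave the third heel, the one without a slot, where it stands.

Things in the scene. Friction and masses are not known exactly. Their poses are not given: they have to be found in the camera images.
- gauge: fixed gauge: plate x -60..45, y +-115, 8 mm thick; origin at desk height midway between the posts (mm), z up. Posts 16 dia at x=0, y=+60 and -60, straight to z=42, cone tip z=52. Red key on each, 8 wide, to 18 from post axis, round top z=38: towards +x (fence) on the +60 post, towards -x on the -60 post. Fence along y: near face x=33, far face 43, top z=30; heels go down flat face (+x) to it.
- heel_front: green last heel, 78 (x) x 50 (y) x 40 mm tall, 0.1-0.2 kg, metal top plate round a 24 mm square through hole. Origin: hole axis, underside, z up. Flat front at x=+28, round-cornered back at x=-50, flat sides at y=+-25. Upright, yaw +-0.4. Key slot 16 mm wide, full height, from the hole towards the flat front (+x), to 21 mm from the axis, red mark on top at its end. Fits the gauge's y=+60 post.
- heel_back: green last heel, 78 (x) x 50 (y) x 40 mm tall, 0.1-0.2 kg, metal top plate round a 24 mm square through hole. Origin: hole axis, underside, z up. Flat front at x=+28, round-cornered back at x=-50, flat sides at y=+-25. Upright, yaw +-0.4. Key slot 16 mm wide, full height, from the hole towards the round back (-x), to 21 mm from the axis, red mark on top at its end. Fits the gauge's y=-60 post.
- heel_plain: green last heel, 78 (x) x 50 (y) x 40 mm tall, 0.1-0.2 kg, metal top plate round a 24 mm square through hole. Origin: hole axis, underside, z up. Flat front at x=+28, round-cornered back at x=-50, flat sides at y=+-25. Upright, yaw +-0.4. It has no key slot, fits neither post and stays where it is.

How it is judged:
By the outcome, as a careful person would: the job done as asked, in the order asked, and still so for the second after the job is handed in, with the robot touching nothing.
It also fails if it takes over 64 s, if anything falls off the work surface, if the arm or the gripper's body presses on something with over 40 N, if the wrist force passes 120 N, or if a joint passes its speed limit or range.

## Working session

There is one attempt and no reset: what is moved stays moved. The work goes in short steps, each a Python script; the robot and the scene stay as the last script left them, time stands still between calls to the robot, and variables do not carry over. Pictures are saved under pics/ and viewed, at most 11 in all, crops included, and the job is handed in when it is done.

```bash
mkdir -p pics; ls
python3 - <<'E'
from bench import *
import cv2
for c in ("top","side"):
    im=read_camera(c); cv2.imwrite(f"pics/{c}0.png",im[:,:,::-1])
    p=camera_params(c); print(p["K"],p["camera_from_world"])
    for n in ("gauge","heel_front","heel_back","heel_plain"):
        print(c,n,[(d["at"],round(d["confidence"],2)) for d in look_for(c,n)][:4],[(d["at"],round(d["confidence"],2)) for d in tip_of(c,n)][:4])
print(read_time_s(),read_tcp_rot())
E
```

```text
pics
[[411.59150988   0.         276.37759388]
 [  0.         411.59150988 215.75693299]
 [  0.           0.           1.        ]] [[-0.01374039 -0.99965225 -0.02250728 -0.05803393]
 [-0.98453904  0.01745689 -0.17429325  0.53617733]
 [ 0.17462555  0.01976444 -0.98443653  0.90069064]
 [ 0.          0.          0.          1.        ]]
top gauge [([170.3, 219.0], 0.86)] [([172.3, 219.2], 0.56), ([398.2, 205.7], 0.26)]
top heel_front [([284.1, 218.2], 0.78)] [([285.1, 217.0], 0.71)]
top heel_back [([345.3, 233.5], 0.85)] [([344.1, 228.0], 0.9)]
top heel_plain [([403.0, 211.7], 0.74)] [([401.3, 206.6], 0.62)]
[[501.77519393   0.         287.11960875]
 [  0.         501.77519393 209.5441215 ]
 [  0.           0.           1.        ]] [[-0.96980312 -0.24351445  0.0135138   0.51615217]
 [-0.18699414  0.70685089 -0.68219866  0.16621293]
 [ 0.15657299 -0.66412539 -0.73104197  0.81452031]
 [ 0.          0.          0.          1.        ]]
side gauge [([258.3, 347.1], 0.76)] [([251.9, 336.5], 0.83)]
side heel_front [([294.4, 208.7], 0.58)] [([290.0, 214.7], 0.73)]
side heel_back [([334.0, 161.9], 0.8)] [([328.0, 168.0], 0.95)]
side heel_plain [([320.0, 116.2], 0.89)] [([313.9, 123.7], 0.9)]
0.9 [ 2.24933576e-01  9.74374100e-01 -4.10426667e-06  1.43447696e-05]
```

View pics/top0.png

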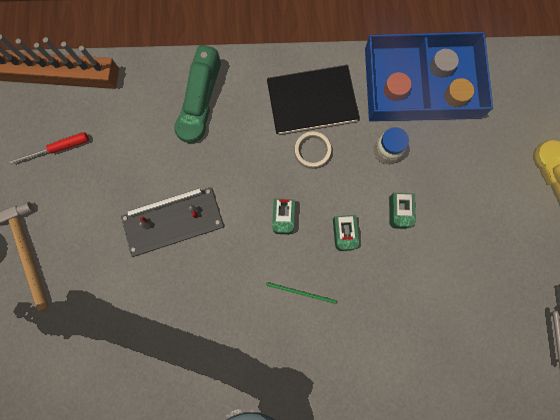

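View pics/side0.png

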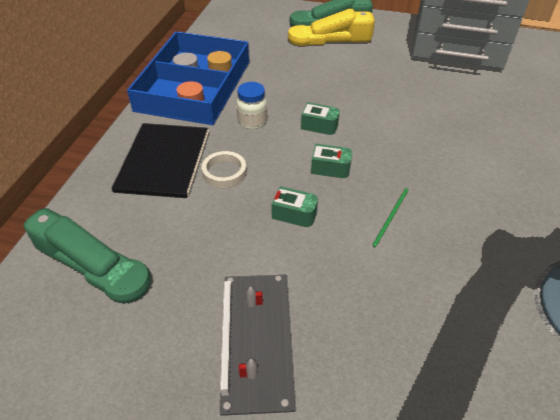

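```bash
cat > vis.py <<'E'
import numpy as np, cv2
from scipy.optimize import minimize
from bench import *
P={c:camera_params(c) for c in ("top","side")}
def proj(c,X):
    T=np.array(P[c]["camera_from_world"]);K=np.array(P[c]["K"])
    q=(X@T[:3,:3].T+T[:3,3])@K.T
    return q[:,:2]/q[:,2:]
def ray(c,uv,z):
    T=np.array(P[c]["camera_from_world"]);K=np.array(P[c]["K"])
    R=T[:3,:3];o=-R.T@T[:3,3];d=R.T@np.linalg.inv(K)@[*uv,1]
    return o+d*(z-o[2])/d[2]
a=np.linspace(np.pi/2,3*np.pi/2,13); r=14
foot=[(28,25),(28,-25)]+[(-50+r+r*np.cos(t),(25-r)*s+r*np.sin(t)) for t,s in zip(a,[1]*7+[-1]*6)]
HEEL=np.array([(x,y,z) for x,y in foot for z in (0,40)])/1e3
PLATE=np.array([(x,y,z) for x in(-60,45) for y in(-115,115) for z in(0,8)])/1e3
def place(M,p):
    x,y,t,z=p; c,s=np.cos(t),np.sin(t)
    return M@np.array([[c,s,0],[-s,c,0],[0,0,1]])+[x,y,z]
S=8
def hullmask(c,M,p,box):
    x0,y0,x1,y1=box
    h=cv2.convexHull(((proj(c,place(M,p))+.5-[x0,y0])*S).astype(np.float32))
    m=np.zeros(((y1-y0)*S,(x1-x0)*S),np.uint8)
    cv2.fillConvexPoly(m,np.round(h*16).astype(np.int32),1,shift=4)
    return cv2.resize(m.astype(np.float32),(x1-x0,y1-y0),interpolation=cv2.INTER_AREA)
def box_of(c,M,p,pad=14):
    u=proj(c,place(M,p)); lo=u.min(0).astype(int)-pad; hi=u.max(0).astype(int)+pad
    return max(lo[0],0),max(lo[1],0),min(hi[0],560),min(hi[1],420)
def fit(imgs,M,p0,maskf):
    """p0=(x,y,yaw), z fixed 0; maskf(crop)->float mask"""
    z=0.; data={}
    for c,im in imgs.items():
        b=box_of(c,M,[*p0,z]); data[c]=(b,maskf(im[b[1]:b[3],b[0]:b[2]]))
    cost=lambda p:sum(np.abs(hullmask(c,M,[*p,z],b)-m).sum() for c,(b,m) in data.items())
    simp=np.array(p0)+np.array([[0,0,0],[.01,0,0],[0,.01,0],[0,0,.2]])
    r=minimize(cost,p0,method="Nelder-Mead",options=dict(initial_simplex=simp,xatol=1e-4,fatol=.1))
    r=minimize(cost,r.x,method="Nelder-Mead",options=dict(initial_simplex=r.x+(simp-p0)*.3,xatol=1e-4,fatol=.1))
    return r.x,r.fun,{c:(b,m,hullmask(c,M,[*r.x,z],b)) for c,(b,m) in data.items()}
def biggest(m,hull=True):
    m=cv2.morphologyEx(m.astype(np.uint8),cv2.MORPH_CLOSE,np.ones((3,3)))
    cs,_=cv2.findContours(m,cv2.RETR_EXTERNAL,cv2.CHAIN_APPROX_NONE)
    k=max(cs,key=cv2.contourArea); k=cv2.convexHull(k) if hull else k
    o=np.zeros_like(m); cv2.drawContours(o,[k],-1,1,-1); return o.astype(np.float32)
def mask_heel(im):
    f=im.astype(int); bg=np.median(f.reshape(-1,3),0) if 0 else np.median(np.r_[f[:4].reshape(-1,3),f[-4:].reshape(-1,3)],0)
    g=(f[...,1]-f[...,0]>14)|(f.min(2)>bg.max()+50)|(f[...,0]-f[...,1]>40)
    return biggest(g)
def mask_plate(im):
    f=im.astype(int); return biggest((f.max(2)<78)|(f[...,0]-f[...,1]>40))
E
python3 - <<'E'
from vis import *
im={c:read_camera(c) for c in P}
for n,u in (("heel_front",(285,217)),("heel_back",(344.5,229)),("heel_plain",(401,206.6))):
    p=ray("top",u,.02); tiles=[]
    for cs in (("top","side"),("top",),("side",)):
        x,f,d=fit({c:im[c] for c in cs},HEEL,[p[0],p[1],0.],mask_heel)
        print(n,cs,x.round(4),round(f,1))
        if len(cs)==2:
            for c in cs:
                b,m,h=d[c]; cr=im[c][b[1]:b[3],b[0]:b[2],::-1].copy()
                cr=cv2.resize(cr,None,fx=4,fy=4,interpolation=cv2.INTER_CUBIC)
                for q,col in ((m,(0,255,255)),(h,(255,0,255))):
                    k,_=cv2.findContours((cv2.resize(q,None,fx=4,fy=4)>.5).astype(np.uint8),0,1); cv2.drawContours(cr,k,-1,col,1)
                tiles.append(cv2.resize(cr,(260,270)))
    globals().setdefault("rows",[]).append(np.vstack(tiles))
cv2.imwrite("pics/heels.png",np.hstack(rows))
rows=[]
g=ray("top",(172,219),.0)
for cs in (("top","side"),("top",),("side",)):
    x,f,d=fit({c:im[c] for c in cs},PLATE,[g[0],g[1],-.2],mask_plate); print("gauge",cs,x.round(4),round(f,1))
    if len(cs)==2:
        G=x
for c in cs if 0 else P:
    b=box_of(c,PLATE,[*G,0.]); k=3
    cr=cv2.resize(im[c][b[1]:b[3],b[0]:b[2],::-1],None,fx=k,fy=k,interpolation=cv2.INTER_CUBIC)
    pts=np.array([(33,95,8),(33,-95,8),(33,-95,30),(33,95,30),(0,60,52),(0,60,8),(0,-60,52),(0,-60,8),(18,60,38),(-18,-60,38)])/1e3
    pl=np.array([(45,115,8),(-60,115,8),(-60,-115,8),(45,-115,8)])/1e3
    T=lambda q:np.round((proj(c,place(q,[*G,0.]))+.5-b[:2])*k).astype(int)
    cv2.polylines(cr,[T(pl)],True,(0,255,255),1); t=T(pts)
    cv2.polylines(cr,[t[:4]],True,(255,0,255),1)
    cv2.line(cr,t[4],t[5],(255,255,0),1);cv2.line(cr,t[6],t[7],(255,255,0),1)
    for q in t[8:]: cv2.circle(cr,q,2,(0,255,0),1)
    rows.append(cr)
H=max(r.shape[0] for r in rows)
o=np.hstack([cv2.copyMakeBorder(r,0,H-r.shape[0],0,0,0) for r in rows]); s=min(1,800/o.shape[1],600/o.shape[0])
cv2.imwrite("pics/gauge.png",cv2.resize(o,None,fx=s,fy=s))
E
```

```text
heel_front ('top', 'side') [ 0.5492 -0.0825 -0.0617] 86.7
heel_front ('top',) [ 0.5494 -0.0823 -0.0683] 34.5
heel_front ('side',) [ 0.5492 -0.0827 -0.0584] 49.5
heel_back ('top', 'side') [ 0.5073 -0.2263  0.0542] 80.5
heel_back ('top',) [ 0.5077 -0.2265  0.0478] 30.4
heel_back ('side',) [ 0.5071 -0.2261  0.0641] 48.3
heel_plain ('top', 'side') [ 0.5581 -0.3616 -0.0218] 74.8
heel_plain ('top',) [ 0.5581 -0.3616 -0.0181] 31.3
heel_plain ('side',) [ 0.5579 -0.3618 -0.0512] 41.3
gauge ('top', 'side') [ 0.6866 -0.0655  1.4   ] 1092.0
gauge ('top',) [ 0.5752  0.2246 -0.0805] 3127.1
gauge ('side',) [ 0.6244 -0.1899  4.3556] 117.0
```

View pics/heels.png

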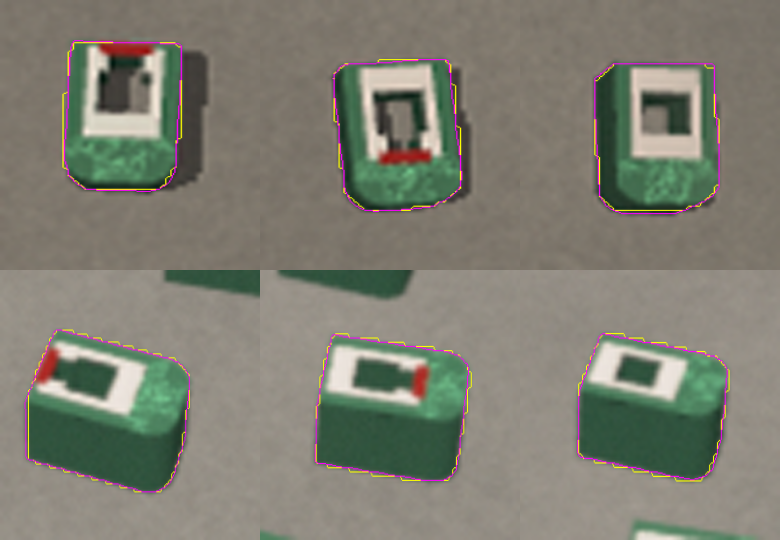

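View pics/gauge.png

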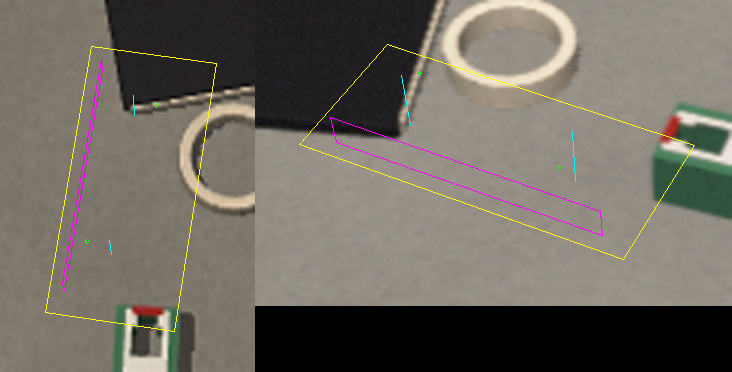

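```bash
cat >> vis.py <<'E'
FENCE=np.array([(x,y,30) for x in(33,43) for y in(-92,92)])/1e3
GA=np.vstack([PLATE,FENCE])
def mask_gauge(im):
    f=im.astype(int); return biggest((f.max(2)<78)|(f.min(2)>165)|(f[...,0]-f[...,1]>40))
def overlay_gauge(im,G,fn,k=4):
    rows=[]
    for c in P:
        b=box_of(c,GA,[*G,0.]); 
        cr=cv2.resize(im[c][b[1]:b[3],b[0]:b[2],::-1],None,fx=k,fy=k,interpolation=cv2.INTER_CUBIC)
        pts=np.array([(33,92,8),(33,-92,8),(33,-92,30),(33,92,30),(0,60,52),(0,60,8),(0,-60,52),(0,-60,8),(18,60,34),(-18,-60,34)])/1e3
        pl=np.array([(45,115,8),(-60,115,8),(-60,-115,8),(45,-115,8)])/1e3
        T=lambda q:np.round((proj(c,place(q,[*G,0.]))+.5-b[:2])*k).astype(int)
        cv2.polylines(cr,[T(pl)],True,(0,255,255),1); t=T(pts)
        cv2.polylines(cr,[t[:4]],True,(255,0,255),1)
        cv2.line(cr,t[4],t[5],(255,255,0),1);cv2.line(cr,t[6],t[7],(255,255,0),1)
        for q in t[8:]: cv2.circle(cr,q,2,(0,255,0),1)
        rows.append(cr)
    H=max(r.shape[0] for r in rows)
    o=np.hstack([cv2.copyMakeBorder(r,0,H-r.shape[0],0,0,0) for r in rows]); s=min(1,800/o.shape[1],600/o.shape[0])
    cv2.imwrite(fn,cv2.resize(o,None,fx=s,fy=s))
E
python3 - <<'E'
from vis import *
im={c:read_camera(c) for c in P}
g=ray("top",(172,219),.0)
for cs in (("top","side"),("top",),("side",)):
    x,f,d=fit({c:im[c] for c in cs},GA,[g[0],g[1],.24],mask_gauge); print("gauge",cs,x.round(4),round(f,1))
    if len(cs)==2: overlay_gauge(im,x,"pics/gauge2.png")
q0=read_qpos()
from scipy.spatial.transform import Rotation as R
for h in ([.5492,-.0825,-.06],[.5073,-.2263,.054],[x[0],x[1],x[2]]):
    for k in (0,np.pi):
        q=(R.from_euler("z",h[2]+k)*R.from_euler("x",np.pi)).as_quat()
        for z in (.025,.2):
            s=inverse_kinematics([h[0],h[1],z],q); print(k,z,None if s is None else np.round(s,2))
E
```

```text
gauge ('top', 'side') [ 0.823  -0.0813  1.2474] 2460.0
gauge ('top',) [ 0.5681  0.3283 -0.269 ] 2275.0
gauge ('side',) [ 0.6981 -0.0684  0.5956] 1149.0
0 0.025 [-0.5   0.63  0.71  1.99 -0.61  0.74 -1.06]
0 0.2 [-0.7   0.37  0.94  1.91 -0.35  1.03 -1.25]
3.141592653589793 0.025 [-0.34  0.57  0.49  1.98 -0.41  0.69  1.93]
3.141592653589793 0.2 [-0.51  0.3   0.69  1.9  -0.23  1.01  1.78]
0 0.025 [-0.33  0.7   0.84  1.99 -0.74  0.79 -0.57]
0 0.2 [-0.47  0.39  0.99  1.91 -0.38  1.04 -0.84]
3.141592653589793 0.025 [-0.09  0.58  0.53  1.98 -0.44  0.7   2.34]
3.141592653589793 0.2 [-0.41  0.36  0.9   1.91 -0.33  1.03  2.26]
0 0.025 [-0.52  0.91  0.82  1.62 -0.77  0.97 -0.41]
0 0.2 [-0.51  0.65  0.81  1.53 -0.5   1.17 -0.58]
3.141592653589793 0.025 [-0.12  0.73  0.23  1.59 -0.2   0.84  2.35]
3.141592653589793 0.2 [-0.24  0.55  0.39  1.52 -0.22  1.12  2.36]
```

View pics/gauge2.png

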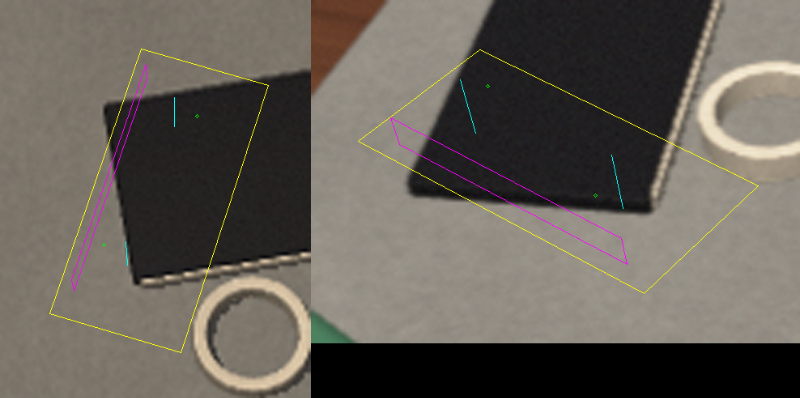

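Run:
```python
from vis import *
im={c:read_camera(c) for c in P}
print(ray("top",(172,219),0.),ray("side",(258,347),0.))
print(im["top"][235:245:3,150:180:6].tolist(), im["top"][265,150:170:6].tolist())
print(im["side"][330:345:5,262:285:6].tolist(), im["side"][330:345:5,300:320:6].tolist())
print(im["top"][198:206,165].tolist(),im["side"][330,216:236].tolist())
```

```text
[0.53993597 0.1878755  0.        ] [0.52759425 0.20050209 0.        ]
[[[87, 82, 78], [88, 85, 80], [90, 86, 80], [88, 83, 78], [89, 86, 80]], [[88, 84, 80], [88, 84, 80], [88, 83, 78], [87, 84, 78], [90, 85, 81]], [[88, 83, 79], [88, 85, 79], [88, 83, 78], [91, 87, 82], [91, 88, 82]], [[88, 83, 79], [90, 86, 80], [90, 88, 81], [76, 72, 68], [114, 107, 98]]] [[128, 121, 110], [122, 114, 104], [122, 115, 104], [122, 115, 104]]
[[[93, 90, 87], [92, 90, 88], [93, 92, 89], [91, 89, 86]], [[92, 89, 87], [94, 92, 90], [93, 91, 89], [92, 90, 87]], [[92, 89, 87], [93, 90, 87], [92, 88, 86], [93, 89, 87]]] [[[140, 134, 125], [150, 145, 136], [147, 141, 133], [148, 141, 133]], [[146, 141, 131], [146, 139, 132], [146, 141, 132], [142, 138, 129]], [[147, 141, 132], [145, 140, 131], [150, 144, 134], [148, 142, 132]]]
[[121, 114, 103], [166, 158, 144], [209, 198, 182], [217, 208, 192], [220, 215, 199], [142, 137, 126], [79, 73, 68], [76, 71, 67]] [[145, 140, 129], [146, 140, 130], [142, 137, 129], [144, 138, 129], [144, 139, 130], [153, 145, 136], [191, 182, 172], [228, 220, 211], [230, 221, 214], [230, 222, 213], [227, 220, 210], [226, 218, 209], [205, 194, 184], [138, 131, 126], [91, 87, 84], [90, 87, 85], [96, 92, 89], [95, 91, 89], [95, 91, 89], [95, 91, 89]]
```

```bash
cat > g.py <<'E'
from vis import *
im={c:read_camera(c) for c in P}
bx=lambda x0,x1,y0,y1,z0,z1:np.array([(x,y,z) for x in(x0,x1) for y in(y0,y1) for z in(z0,z1)])/1e3
K1=bx(8,18,56,64,8,37); K2=bx(-18,-8,-64,-56,8,37)
def solve(cs,g0):
    D={}
    for c in cs:
        b=box_of(c,GA,[*g0,0.]); f=im[c][b[1]:b[3],b[0]:b[2]].astype(float)
        red=np.clip((f[...,0]-f[...,1]-15)/60,0,1)
        bgv=115 if c=="top" else 140
        wh=np.clip((f.min(2)-bgv)/(195-bgv if c=="top" else 210-bgv),0,1)
        D[c]=(b,wh,red)
    def cost(p):
        F=bx(33,43,-p[3]*1e3,p[3]*1e3,8,30); t=0
        for c,(b,wh,red) in D.items():
            h=hullmask(c,F,[*p[:3],0.],b); near=cv2.dilate((h>0).astype(np.uint8),np.ones((25,25)))
            t+=(np.abs(h-wh)*near).sum()
            k=hullmask(c,K2,[*p[:3],0.],b)
            if c=="side": k=np.maximum(k,hullmask(c,K1,[*p[:3],0.],b)); t+=2*np.abs(k-red).sum()
            else:
                n=cv2.dilate((k>0).astype(np.uint8),np.ones((15,15))); t+=2*(np.abs(k-red)*n).sum()
        return t
    p=np.array([*g0,.092])
    for s in (1,.3,.1):
        r=minimize(cost,p,method="Nelder-Mead",options=dict(initial_simplex=p+s*np.vstack([np.zeros(4),np.diag([.01,.01,.06,.004])]),xatol=5e-5,fatol=.05,maxiter=400)); p=r.x
    return p,r.fun
for cs in (("top","side"),("top",),("side",)):
    p,f=solve(cs,[.533,.194,.24]); print(cs,p.round(4),round(f,1))
    if len(cs)==2: overlay_gauge(im,p[:3],"pics/gauge3.png")
E
python3 g.py
```

```text
('top', 'side') [0.5413 0.1899 0.306  0.0825] 562.0
('top',) [0.5417 0.1912 0.3131 0.0864] 273.8
('side',) [0.5413 0.1899 0.3058 0.0804] 278.1
```

View pics/gauge3.png

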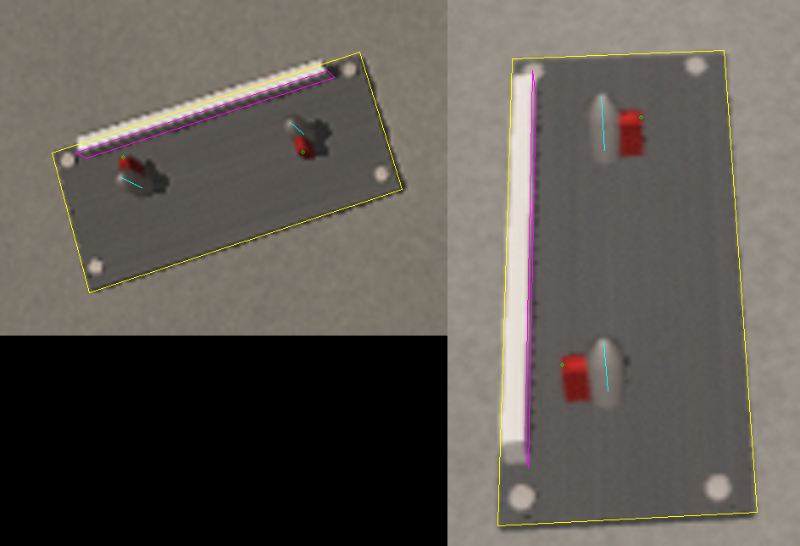

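```bash
cat > rob.py <<'E'
from vis import *
from scipy.spatial.transform import Rotation as R
GAUGE=np.array([.5413,.1899,.306]); GX=-.008; HZ=.026
quat=lambda yaw:(R.from_euler("z",yaw)*R.from_euler("x",np.pi)).as_quat()
def at(pose,x,y):
    c,s=np.cos(pose[2]),np.sin(pose[2]); return np.array([pose[0]+c*x-s*y,pose[1]+s*x+c*y])
def status(t=""): print(t,"t",round(read_time_s(),1),"tcp",read_eef_pos().round(4) if hasattr(read_eef_pos(),'round') else read_eef_pos(),"F",np.round(read_ft_force(),1),"gap",round(read_finger_gap(),4),"grip",np.round(read_grasp_force(),1))
def pick(pose):
    p=at(pose,GX,0); q=quat(pose[2])
    move_gripper(.085,50); move_ptp([*p,.12],q); movel([*p,HZ],speed=.12); status("down")
    move_gripper(.04,50); status("closed"); movel([*p,.13],speed=.15); status("up")
def hover(py,d=(0,0),z=.10):
    p=at(GAUGE,GX+d[0],py+d[1]); move_ptp([*p,.14],quat(GAUGE[2])); movel([*p,z],speed=.1); status("hover")
E
python3 - <<'E'
from rob import *
pick([.5492,-.0825,-.0617]); hover(.06)
im={c:read_camera(c) for c in P}
t=cv2.resize(im["top"][150:280,90:250,::-1],(392,318),interpolation=cv2.INTER_CUBIC)
s=cv2.resize(im["side"][230:420,170:350,::-1],(400,422),interpolation=cv2.INTER_CUBIC)
o=np.zeros((422,800,3),np.uint8); o[:318,:392]=t; o[:,400:]=s; cv2.imwrite("pics/hov1.png",o)
E
```

```text
down t 5.0 tcp [ 0.5419 -0.0823  0.0266] F [-0.6 -0.2  0.9] gap 0.0847 grip 0.0
closed t 5.4 tcp [ 0.5421 -0.0822  0.0269] F [-0.1 -0.   4.2] gap 0.0492 grip 53.3
up t 6.3 tcp [ 0.5403 -0.0815  0.1291] F [ 0.3  0.4 -1.4] gap 0.0493 grip 52.7
hover t 8.1 tcp [0.5154 0.2441 0.0994] F [ 0.8  0.3 -0.9] gap 0.0496 grip 52.8
```

View pics/hov1.png

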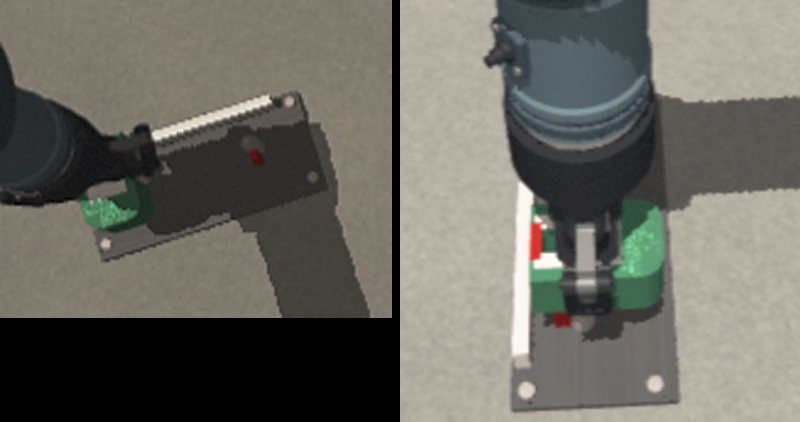

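```bash
cat >> rob.py <<'E'
def held(pose,z):
    """fit of held heel (x,y) in the side view; returns offset in gauge axes from nominal"""
    im=read_camera("side"); b=box_of("side",HEEL,[*pose,z]); f=im[b[1]:b[3],b[0]:b[2]].astype(int)
    g=(f[...,1]-f[...,0]>14); m=biggest(g)
    cost=lambda p:np.abs(hullmask("side",HEEL,[p[0],p[1],pose[2],z],b)-m).sum()
    p=np.array(pose[:2])
    for s in (.006,.002): p=(r:=minimize(cost,p,method="Nelder-Mead",options=dict(initial_simplex=p+s*np.array([[0,0],[1,0],[0,1]]),xatol=5e-5,fatol=.05))).x
    e=p-pose[:2]; c,s=np.cos(pose[2]),np.sin(pose[2])
    h=hullmask("side",HEEL,[*p,pose[2],z],b)
    cr=cv2.resize(im[b[1]:b[3],b[0]:b[2],::-1],None,fx=5,fy=5,interpolation=cv2.INTER_CUBIC)
    for q,col in ((m,(0,255,255)),(h,(255,0,255))):
        k,_=cv2.findContours((cv2.resize(q,None,fx=5,fy=5)>.5).astype(np.uint8),0,1); cv2.drawContours(cr,k,-1,col,1)
    return np.round([c*e[0]+s*e[1],-s*e[0]+c*e[1]],4),r.fun,cr
E
python3 - <<'E'
from rob import *
p=read_eef_pos(); rot=R.from_quat(read_tcp_rot())*R.from_euler("x",np.pi).inv(); yaw=rot.as_euler("zyx")[0]
print(yaw, rot.as_euler("zyx"))
pose=[*at([p[0],p[1],yaw],-GX,0),yaw]
e,f,cr=held(pose,p[2]-.0266); print(e,f); cv2.imwrite("pics/held1.png",cr)
E
```

```text
0.3057022458181695 [ 3.05702246e-01 -9.23507120e-04  2.50053139e-04]
[-0.0501  0.0005] 733.359375
```

View pics/held1.png

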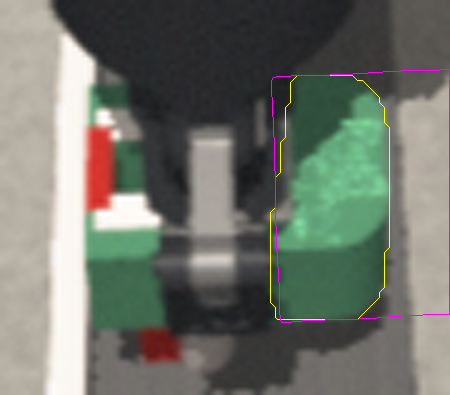

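```bash
python3 - <<'E'
s=open("rob.py").read()
s=s.replace("m=biggest(g)","g=cv2.morphologyEx(g.astype(np.uint8),cv2.MORPH_OPEN,np.ones((3,3))); m=np.zeros_like(g); cv2.drawContours(m,[cv2.convexHull(cv2.findNonZero(g))],-1,1,-1); m=m.astype(np.float32)")
s+='''
def check(fn):
    p=read_eef_pos(); yaw=(R.from_quat(read_tcp_rot())*R.from_euler("x",np.pi).inv()).as_euler("zyx")[0]
    e,f,cr=held([*at([p[0],p[1],yaw],-GX,0),yaw],p[2]-.0266); print("held",e,round(f,1)); cv2.imwrite(fn,cr)
'''
open("rob.py","w").write(s)
E
python3 -c "
from rob import *
check('pics/held2.png')"
```

```text
held [-0.0019  0.0005] 58.6
```

View pics/held2.png

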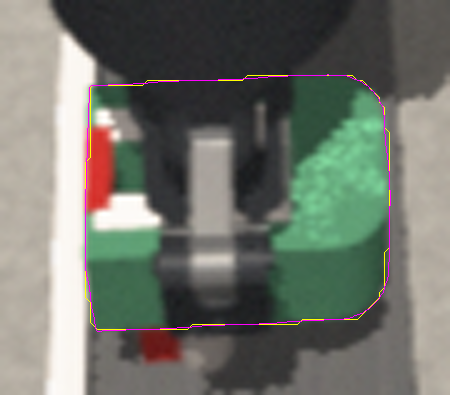

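```bash
cat >> rob.py <<'E'
def insert(py,d,z0=.10,zend=.0345):
    p=at(GAUGE,GX+d[0],py+d[1]); F0=np.array(read_ft_force())
    movel([*p,z0-.015],speed=.05)
    for z in np.arange(z0-.02,zend,-.005).tolist()+[zend]:
        movel([*p,z],speed=.03); F=np.array(read_ft_force())-F0
        if np.linalg.norm(F)>12: break
    status("insert"); print("dF",F.round(1),"z",round(z,4)); return z<=zend
def release(py,d):
    p=at(GAUGE,GX+d[0],py+d[1]); move_gripper(.075); pause(.2); status("open"); movel([*p,.14],speed=.15)
E
python3 -c "
from rob import *
d=(.0019,0); ok=insert(.06,d)
if ok: release(.06,d)
"
```

```text
insert t 12.1 tcp [0.5175 0.2453 0.0349] F [-1.1  0.6  3.5] gap 0.0489 grip 53.1
dF [-0.8  0.8  4.2] z 0.0345
open t 12.7 tcp [0.5174 0.2453 0.0345] F [-0.4  0.4  0.4] gap 0.0752 grip 0.0
```

Run:
```python
from rob import *
pick([.5073,-.2263,.0542])
im={c:read_camera(c) for c in P}
t=cv2.resize(im["top"][170:270,100:240,::-1],(392,280),interpolation=cv2.INTER_CUBIC)
s=cv2.resize(im["side"][230:420,170:350,::-1],(400,422),interpolation=cv2.INTER_CUBIC)
o=np.zeros((422,800,3),np.uint8); o[:280,:392]=t; o[:,400:]=s; cv2.imwrite("pics/mid.png",o)
hover(-.06); check("pics/held3.png")
```

```text
down t 16.5 tcp [ 0.4998 -0.2272  0.0266] F [-0.1 -0.1  1.3] gap 0.0851 grip 0.0
closed t 16.9 tcp [ 0.5    -0.227   0.0268] F [-0.6  0.4  4.8] gap 0.0493 grip 53.6
up t 17.7 tcp [ 0.4985 -0.226   0.129 ] F [ 0.4  0.2 -1.9] gap 0.0493 grip 52.8
hover t 19.7 tcp [0.5513 0.1298 0.0992] F [ 0.2 -0.2 -1.5] gap 0.0491 grip 52.8
held [-0.0016  0.001 ] 63.7
```

View pics/mid.png

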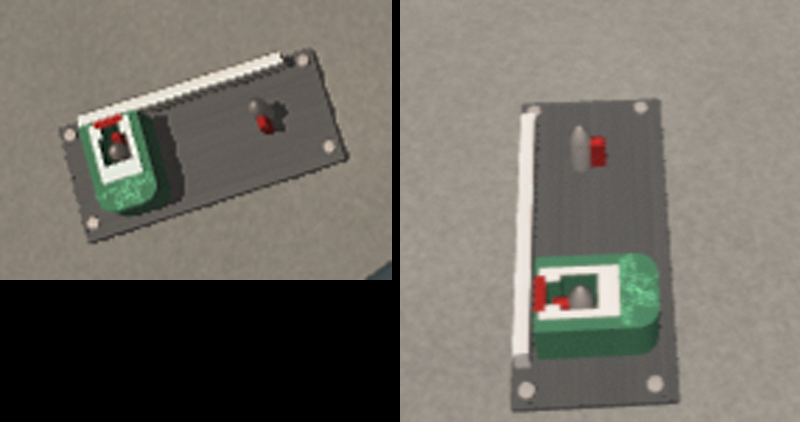

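Run:
```python
from rob import *
d=(.0015,-.0005); ok=insert(-.06,d)
if ok:
    release(-.06,d); move_ptp([.4,-.15,.3],quat(0))
    im={c:read_camera(c) for c in P}
    t=cv2.resize(im["top"][170:270,100:240,::-1],(392,280),interpolation=cv2.INTER_CUBIC)
    s=cv2.resize(im["side"][230:420,170:350,::-1],(400,422),interpolation=cv2.INTER_CUBIC)
    o=np.zeros((422,800,3),np.uint8); o[:280,:392]=t; o[:,400:]=s; cv2.imwrite("pics/end.png",o); status()
```

```text
insert t 23.7 tcp [0.5533 0.1302 0.0349] F [-1.2 -0.5  2.7] gap 0.0492 grip 53.3
dF [-1.5 -0.2  5.6] z 0.0345
open t 24.2 tcp [0.5533 0.1302 0.0344] F [-0.3 -0.1  0. ] gap 0.075 grip 0.0
 t 26.5 tcp [ 0.4004 -0.1488  0.2997] F [0.4 0.3 0.2] gap 0.0747 grip 0.0
```

View pics/end.png

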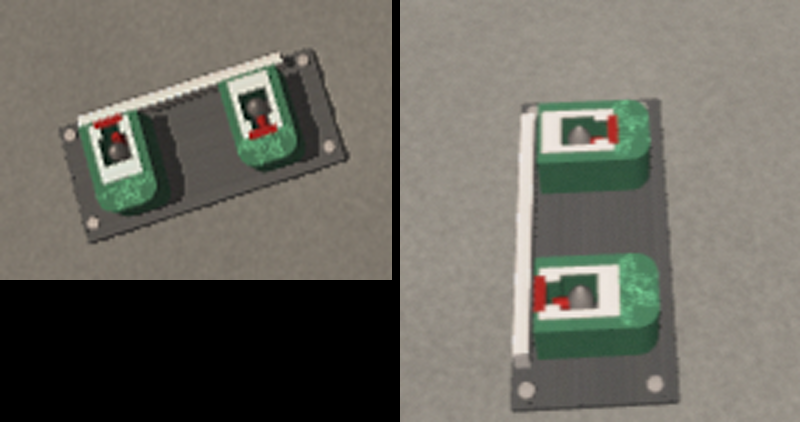

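Both heels sit on their posts, with the keys in the slots and the flat faces to the fence. They are level and released.

```bash
python3 -c "
from bench import *
print(sign_off())"
```

```text
the job is handed in; nothing more can be done
None
```

I set heel_front on the +60 post and heel_back on the -60 post, keys in their slots, flat faces to the fence, down on the plate and released; heel_plain was not touched, and I handed the job in at about 27 s.

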